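# Start the toy station's music box with its starter rod

### The arm

A 6-joint arm with a two-finger parallel gripper is mounted at the origin on the work surface. World frame = base frame: x ahead of the robot, y to its left, z up, the work surface at z = 0. Lengths are in m, angles in degrees, forces in N, time in s.
With the tool pointing down it reaches from about 0.375 to 0.9 m from the base axis. Payload 3.1 kg.
Tool frame: the origin (TCP) lies at the very end of the fingers, on their centre line; the grasp point (between the pads) lies behind it (bot.grip_depth is the z of the grasp point in the tool frame, in m); z points along the fingers, y is the direction in which the jaws open and shut (so a half turn about z gives the same grasp; the last joint's range is limited). The gripper opens to 87 mm and grips with 3 to 60 N. Pads are 19 mm wide; open, the fingers measure 117 mm over their backs; the gripper's body (75 mm by 190 mm) begins 51 mm behind the grasp point.
Start: joints at [-75.659, 30.224, 82.088, -0, 67.689, -10.227], TCP at [0.26, -0.568, 0.223] pointing down, gripper open.
Joint ranges: [-176.69, 176.69], [-43.24, 126.21], [12.49, 139.97], [-82, 262], [0, 151.66], [-163.58, 163.58]. Speed limits (degrees/s): [159.86, 159.86, 180, 180, 180, 180].

### API

Orientations are given as a 3x3 rotation matrix whose columns are the frame's x, y, z axes.
In Python, from rig import bot, vision gives the robot as it stands. The module is installed in compiled form; this text tells all that it offers.
- The arm moves only by the shell command python3 -m jog 'ROWS'. ROWS is JSON, a list of rows, each a list of 3 entries, a list of its own where there are three numbers: the shift along the tool's x, y, z in mm, then the turn, a rotation vector about the tool's x, y, z in degrees, then the closure, from 0 (fully open) to 1 (shut). In form: [[[dx, dy, dz], [wx, wy, wz], fingers], ...]. A call has 1 to 12 rows; each row is the pose to reach, as a shift and turn from the pose commanded when the call began, along the tool's axes at that moment; what a row does not reach only later rows make up. A row lasts 1/12 s, in which the tool goes at most 41.7 mm and 7.16 degrees, less where a joint would pass 70% of its speed; a pose out of reach is approached as far as the arm can. A call with a gripper value outside its range is refused whole. The fingers move at their own pace and stop on an object; the grip force is fixed at half the most. Time passes only in rows, so rows that repeat a pose let the fingers close. It gives the time, the measured TCP pose, the force and the opening at its end, in the units of the state.
- bot.read_state(): the state, without advancing time (a new reading comes with each control period).
- vision.capture(name): name is "side" or "top"; returns the picture (400x640x3 uint8, red, green, blue); there is no depth.
- vision.camera_info(name): a dict with "intrinsics" (3x3 intrinsics, pixels), "camera_from_world" (4x4, takes a point from world to camera coordinates). Camera axes: x right, y up, looking along -z (the intrinsics and any distortion apply to the point x, -y, -z); pixel columns grow to the right and rows downward; lengths in m; the calibration is good to about 2 mm. A picture is of the moment at which its call begins. camera_info takes no time and is no camera call.
- bot.hand_in(): hands the job in, once; it reports no verdict.
The state is a dict: "time_s": time; "joint_positions": joint angles; "qvel": joint speeds; "tau": joint torques, N m; "position": TCP position; "tcp_rot": TCP orientation; "force": force on the tool from outside, world axes, zero at the start; "moment": the same for the moment, N m; "opening": opening from 0.0 (shut) to 1.0 (fully open).
Only numpy, scipy, OpenCV 4.12 (cv2) and the standard library are available. Lean on these libraries where they do the work, as an engineer would, in place of code of your own. Each camera call takes 0.05 s, during which the arm holds its last target. There are 200 camera calls.

### The job

Start the music box in the toy station: pick up the starter rod by its wooden handle, slide its end gently along the station's sprung front, under the canopy, until you feel it drop into the hidden slot, and push it in until the starter inside is fully home. Leave the rod there, let go and standing on its foot with its end still in the slot, and leave the other toys where they are.

Things in the scene. Friction and masses are not known exactly. Their poses are not given: they have to be found in the camera images.
- tray: Fixed clear acrylic tray, 400 mm along x, 700 mm along y; floor 4 mm thick, rims 18 mm high. Origin: centre of its underside. The toys stand on its floor (4 mm above the work surface).
- station: Fixed music box shaped like a station, pale wood, 240 mm long (its y). Origin: centre of its underside, on the tray floor; its x runs from front to back (the front looks to -x), z up. Base slab 12 mm high, from x = -42 to 50 mm. The hall behind the front starts at x = 15 mm and is 135 mm high with its brass roof knob, which has no part in this job.
- station_front (a point): Middle of the station's flat sprung front panel, on its face at station x = -30, y = 0, 42 mm high. The panel spans 12 to 66 mm high, open between two pillars (inner sides at y = -55 and 55 mm, fronts at x = -42 mm). It yields along +x by about 1 mm per 2.5 N, at most 6 mm, then is rigid, and springs back. Black plastic, in the canopy's shade.
- slot_line (a point): Station x = -30, y = 0, 42 mm high (same point as station_front). One upright slot goes through the panel (10 mm thick): 13 mm wide along y, from 33 to 51 mm high. Its place along y is not known: its centre lies anywhere from y = -30 to +30 mm; it stays fixed. The starter slide is straight behind it. Pressing the rod on the station harder than 25 N damages it.
- canopy_edge (a point): Middle of the lower front edge of the canopy that hides the panel: station x = -52, y = 0, 56 mm high. A lip 6 mm thick hangs there from the canopy, whose underside is 66 mm and top 72 mm high; it runs the station's whole length.
- starter (a joint): The starter slide inside the station, straight behind the slot: 0 = out (its front is 18 mm behind the panel's front face), 0.012 m = fully home (pushed 12 mm along the station's +x, front then at the station's x = 0, against a hard stop). Moves with about 3 N and stays where it is left.
- rod: Starter rod, loose, 140 to 235 g: upright wooden handle 30 mm (x) by 24 mm (y), from 6 to 64 mm high, on a steel foot 50 by 36 by 6 mm; a round aluminium pin, 10 mm in diameter, flat-ended with a 1 mm bevel, stands out level along +x, axis 40 mm above the underside. Origin: centre of the foot's underside. Standing on the tray, the pin is at slot height; raised by up to 5 mm it still fits.
- rod_tip (a point): The flat end of the rod's pin, on its axis: 87 mm ahead (rod x) and 40 mm above the rod's origin.
- helicopter: Bystander: blue plastic helicopter, 120 mm long, 58 mm high. Origin: centre of its underside.
- wagon: Bystander: red wooden mail wagon, 86 by 50 mm, 55 mm high. Origin: centre of its underside.
- tunnel: Bystander: glass marble tunnel, a clear tube 85 mm long, 70 mm high. Origin: centre of its underside.
- gate: Bystander: aluminium crossing gate, base 70 by 50 mm, 51 mm high. Origin: centre of its underside.
- tree: Bystander: wooden toy tree, 38 mm wide, 71 mm high, by one end of the station. Origin: centre of its underside.
- crate: Bystander: small wooden crate, 34 by 26 mm, 20 mm high, by the other end of the station. Origin: centre of its underside.
Not all that is in view belongs to the job. Leave any blue or orange look-alike of the rod alone.

How it is judged:
By the outcome, as a careful person would: the job done as asked, in the order asked, and still so for the second after the job is handed in, with the robot touching nothing.
It also fails if it takes over 70 s, if anything falls off the work surface, if the arm or the gripper's body presses on something with over 40 N, if the wrist force passes 120 N, or if a joint passes its speed limit or range.

## Working session

There is one attempt and no reset: what is moved stays moved. The work goes in short steps, Python scripts to look and compute and a shell command to move; the robot and the scene stay as the last step left them, time stands still between calls to the robot, and variables do not carry over. Pictures are saved under pics/ and viewed, about 8 in all and at most 12, crops included, and the job is handed in when it is done.

```bash
mkdir -p pics; cat > h.py <<'E'
import numpy as np, cv2
from rig import bot, vision
def cap(n,f):
    im=vision.capture(n); cv2.imwrite('pics/'+f,im[:,:,::-1]); return im
def ray(n,u,v):
    c=vision.camera_info(n);K=np.array(c['intrinsics']);T=np.array(c['camera_from_world'])
    d=np.linalg.inv(K)@[u,v,1];d=np.array([d[0],-d[1],-d[2]])
    R=T[:3,:3];return -R.T@T[:3,3],R.T@d
def onz(n,u,v,z):
    o,d=ray(n,u,v);return o+d*(z-o[2])/d[2]
def proj(n,p):
    c=vision.camera_info(n);K=np.array(c['intrinsics']);T=np.array(c['camera_from_world'])
    q=T[:3,:3]@p+T[:3,3];q=K@[q[0],-q[1],-q[2]];return q[:2]/q[2]
E
python3 - <<'E'
from h import *
for n in('top','side'):
    cap(n,n+'0.png');i=vision.camera_info(n);print(i.keys(),ray(n,320,200),i['intrinsics'])
s=bot.read_state();print(s['time_s'],s['position'],s['tcp_rot'],s['force'],bot.grip_depth)
E
```

```text
dict_keys(['intrinsics', 'camera_from_world']) (array([ 0.35297329, -0.06522777,  1.46879105]), array([ 0.10075386, -0.00929609, -0.9948789 ])) [[520.89591937   0.         318.38046216]
 [  0.         520.89591937 201.81338507]
 [  0.           0.           1.        ]]
dict_keys(['intrinsics', 'camera_from_world']) (array([0.0293738 , 0.71335145, 0.94441741]), array([ 0.36124079, -0.63308724, -0.68465813])) [[487.36144203   0.         319.95129674]
 [  0.         487.36144203 196.51567085]
 [  0.           0.           1.        ]]
0.1 [ 0.25971927 -0.56775933  0.22166762] [[ 9.09455201e-01  4.15801634e-01 -4.88004048e-04]
 [ 4.15801783e-01 -9.09453323e-01  1.87869732e-03]
 [ 3.37348513e-04 -1.91150400e-03 -9.99998116e-01]] [ 0.611312   -0.59120058  0.45335676] -0.0187
```

View pics/top0.png

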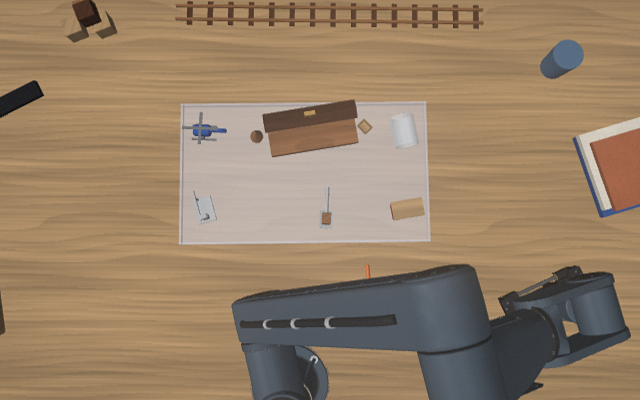

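View pics/side0.png

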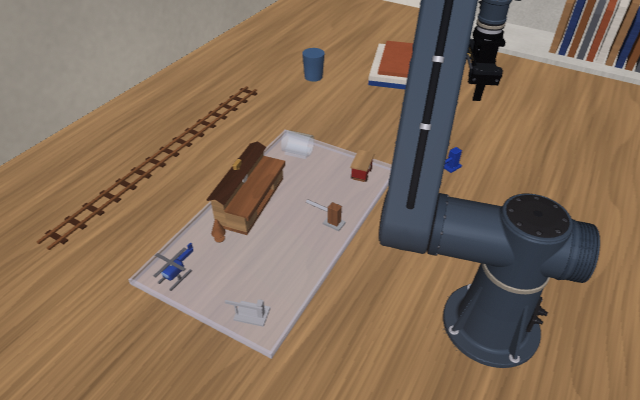

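Top view: rod handle is at about (326,219) with its pin tip near (328,187). The station's canopy front edge runs from (272,156) to (358,144). The tree is at (256,136) and the crate at (365,126). I'll zoom in for exact corners.

```bash
python3 - <<'E'
import cv2,numpy as np
a=cv2.imread('pics/top0.png')[95:235,255:375];b=cv2.imread('pics/side0.png')[135:240,200:350]
a=cv2.resize(a,None,fx=4,fy=4,interpolation=cv2.INTER_CUBIC);cv2.imwrite('pics/ta.png',a)
b=cv2.resize(b,None,fx=5,fy=5,interpolation=cv2.INTER_CUBIC);cv2.imwrite('pics/sb.png',b)
E
```

```text
(no output)
```

View pics/ta.png

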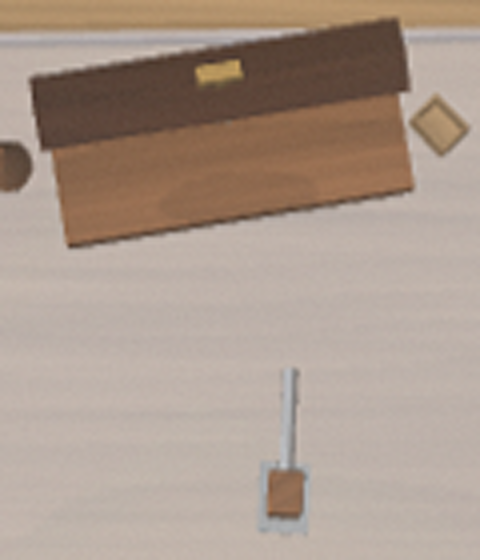

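View pics/sb.png

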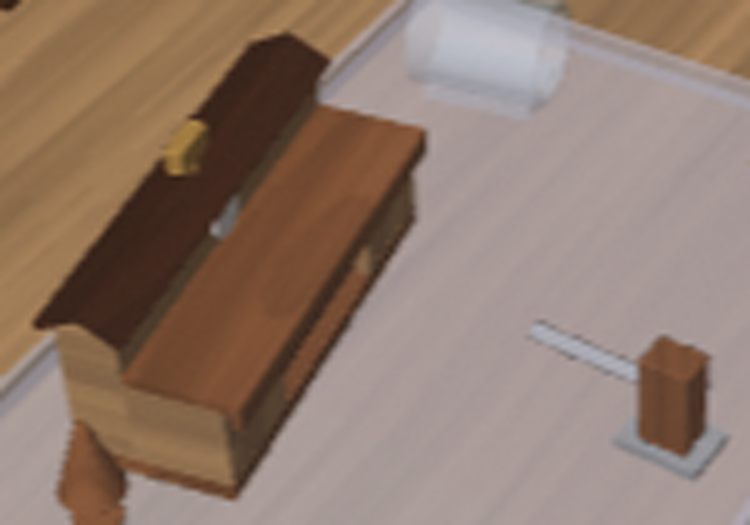

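```bash
cat > m.py <<'E'
from h import *
t=lambda u,v,z: onz('top',255+(u+.5)/4-.5,95+(v+.5)/4-.5,z)
s=lambda u,v,z: onz('side',200+(u+.5)/5-.5,135+(v+.5)/5-.5,z)
L=t(68,243,.076);R=t(412,187,.076)
Ls=s(232,410,.076);Rs=s(424,130,.076)
print('canopy',L,R,np.linalg.norm(L-R),np.degrees(np.arctan2(*(L-R)[:2])),'side',Ls,Rs)
y=(L-R)/np.linalg.norm(L-R);x=np.array([y[1],-y[0],0]);print('x',x,np.degrees(np.arctan2(x[1],x[0])),'mid',(L+R)/2)
f=[t(*p,.010)for p in((262,461),(311,464),(308,532),(258,530))];print('foot',np.mean(f,0))
fs=[s(*p,.010)for p in((614,440),(727,438),(693,474))];print('foot side l+r mid',(fs[0]+fs[1])/2,fs)
tip=t(290,368,.044);print('tip',tip,s(534,330,.044))
h=[t(*p,.068)for p in((269,470),(304,471),(301,517),(266,516))];print('htop',np.mean(h,0))
hs=[s(*p,.068)for p in((641,358),(666,336),(709,352),(686,375))];print('htop s',np.mean(hs,0))
b=(np.mean(h,0)+np.mean(f,0))/2
print('yaw',[np.degrees(np.arctan2((tip-q)[1],(tip-q)[0])) for q in(np.mean(h,0),np.mean(f,0),np.mean(hs,0))],np.linalg.norm((tip-b)[:2]))
E
python3 m.py
```

```text
canopy [0.61420401 0.0538582  0.076     ] [ 0.65524023 -0.17911862  0.076     ] 0.23656324650440397 -9.989533812856049 side [0.61762454 0.05647393 0.076     ] [ 0.65699985 -0.18063771  0.076     ]
x [0.98483946 0.17346828 0.        ] 9.989533812856049 mid [ 0.63472212 -0.06263021  0.076     ]
foot [ 0.44786735 -0.09563731  0.01      ]
foot side l+r mid [ 0.44718017 -0.09342323  0.01      ] [array([ 0.47289904, -0.07759883,  0.01      ]), array([ 0.4214613 , -0.10924763,  0.01      ]), array([ 0.42461955, -0.07689062,  0.01      ])]
tip [ 0.53451514 -0.09785229  0.044     ] [ 0.53494148 -0.09875496  0.044     ]
htop [ 0.44626811 -0.09457892  0.068     ]
htop s [ 0.4481786  -0.09774455  0.068     ]
yaw [np.float64(-2.124316041166657), np.float64(-1.4643369650655056), np.float64(-0.07150172673206484)] 0.08749045259841334
```

```bash
python3 -m jog '[[[31,-29,0],[0,0,6],0],[[61,-59,0],[0,0,12],0],[[92,-88,0],[0,0,18],0],[[122,-117,0],[0,0,25.8],0],[[153,-146,0],[0,0,25.8],0],[[184,-176,0],[0,0,25.8],0],[[214,-205,0],[0,0,25.8],0],[[245,-234,0],[0,0,25.8],0],[[275,-264,0],[0,0,25.8],0],[[306,-293,0],[0,0,25.8],0],[[337,-322,0],[0,0,25.8],0],[[367,-351,0],[0,0,25.8],0]]' && python3 -m jog '[[[0,0,0],[0,0,0],0],[[0,0,0],[0,0,0],0],[[0,0,0],[0,0,0],0],[[0,0,0],[0,0,0],0]]'
```

```text
time_s: 1.1
position: [0.445, -0.1019, 0.2225]
tcp_rot: [[1.0, -0.022, -0.0], [-0.022, -1.0, 0.0], [-0.0, -0.0, -1.0]]
force: [1.8, -0.9, -0.3]
opening: 0.997
time_s: 1.43
position: [0.4446, -0.105, 0.2224]
tcp_rot: [[1.0, -0.023, -0.0], [-0.023, -1.0, -0.0], [-0.0, 0.0, -1.0]]
force: [0.0, -1.0, 0.2]
opening: 0.997
```

```bash
python3 -m jog '[[[3,-9.5,30],[0,0,0],0],[[3,-9.5,60],[0,0,0],0],[[3,-9.5,90],[0,0,0],0],[[3,-9.5,110],[0,0,0],0],[[3,-9.5,110],[0,0,0],0],[[3,-9.5,110],[0,0,0],0],[[3,-9.5,110],[0,0,0],0]]'; python3 - <<'E'
from h import *
a=cap('side','s1.png');b=cap('top','t1.png')
a=cv2.resize(a[100:260,240:440],None,fx=4,fy=4,interpolation=2)[:,:,::-1]
cv2.imwrite('pics/s1c.png',a[:600])
print(bot.read_state()['position'])
E
```

```text
time_s: 2.02
position: [0.4486, -0.0959, 0.1133]
tcp_rot: [[1.0, -0.024, 0.001], [-0.024, -1.0, -0.001], [0.001, 0.001, -1.0]]
force: [0.4, 0.1, 0.5]
opening: 0.999
[ 0.44904513 -0.0955746   0.11391993]
```

View pics/s1c.png

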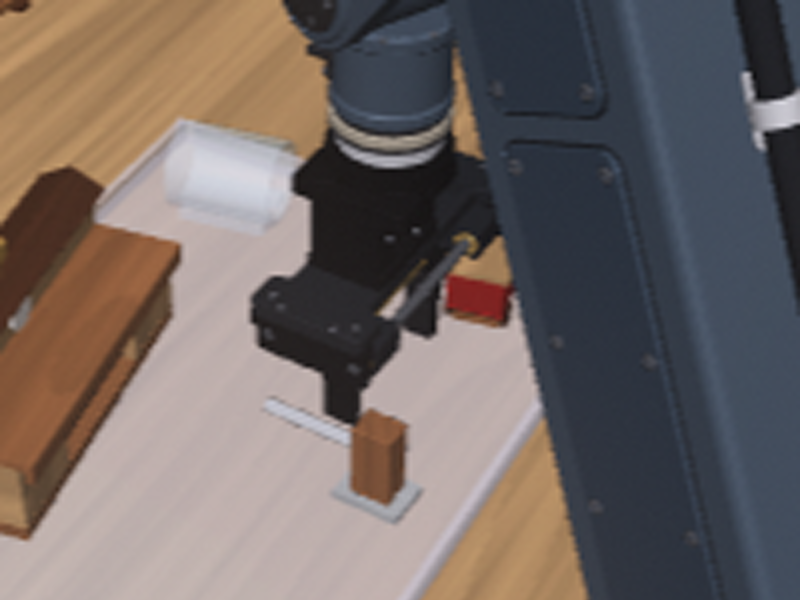

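Side view: the open fingers straddle the handle (at 378,460 in the crop) along y, well centred, and the pin is clear. Next I go down and grip.

```bash
python3 -m jog '[[[0,0,30],[0,0,0],0],[[0,0,60],[0,0,0],0],[[0,0,76],[0,0,0],0],[[0,0,86],[0,0,0],0],[[0,0,86],[0,0,0],0],[[0,0,86],[0,0,0],0]]'; python3 -m jog '[[[0,0,0],[0,0,0],0.5],[[0,0,0],[0,0,0],0.8],[[0,0,0],[0,0,0],1],[[0,0,0],[0,0,0],1],[[0,0,0],[0,0,0],1],[[0,0,0],[0,0,0],1],[[0,0,0],[0,0,0],1],[[0,0,0],[0,0,0],1]]'
```

```text
time_s: 2.62
position: [0.4487, -0.0948, 0.0272]
tcp_rot: [[1.0, -0.022, 0.001], [-0.022, -1.0, -0.001], [0.001, 0.001, -1.0]]
force: [0.8, -0.0, 0.3]
opening: 0.997
time_s: 3.28
position: [0.448, -0.0944, 0.0266]
tcp_rot: [[1.0, -0.021, 0.0], [-0.021, -1.0, -0.0], [0.0, 0.0, -1.0]]
force: [-0.1, 0.1, -0.7]
opening: 0.48
```

```bash
python3 -m jog '[[[0,0,0],[0,0,0],1],[[0,0,0],[0,0,0],1],[[0,0,0],[0,0,0],1],[[0,0,0],[0,0,0],1],[[0,0,0],[0,0,0],1],[[0,0,0],[0,0,0],1],[[0,0,0],[0,0,0],1],[[0,0,0],[0,0,0],1]]'; python3 -m jog '[[[0,0,-3],[0,0,0],1],[[0,0,-3],[0,0,0],1],[[0,0,-3],[0,0,0],1],[[0,0,-3],[0,0,0],1]]'
```

```text
time_s: 3.95
position: [0.448, -0.0944, 0.0265]
tcp_rot: [[1.0, -0.022, -0.0], [-0.022, -1.0, 0.0], [-0.0, -0.0, -1.0]]
force: [-0.2, 0.9, -0.5]
opening: 0.273
time_s: 4.28
position: [0.4481, -0.0945, 0.0296]
tcp_rot: [[1.0, -0.022, 0.0], [-0.022, -1.0, -0.0], [0.0, 0.0, -1.0]]
force: [-0.4, -0.7, -0.7]
opening: 0.275
```

```bash
python3 -m jog '[[[15,3,0],[0,0,-3],1],[[30,6,0],[0,0,-6],1],[[45,8,0],[0,0,-9],1],[[60,11,0],[0,0,-11],1],[[75,14,0],[0,0,-11],1],[[90,17,0],[0,0,-11],1],[[101,17,0],[0,0,-11],1],[[101,17,0],[0,0,-11],1],[[101,17,0],[0,0,-11],1],[[101,17,0],[0,0,-11],1]]'; python3 - <<'E'
from h import *
a=cap('side','s2.png');b=cap('top','t2.png')
a=cv2.resize(a[120:250,190:370],None,fx=4,fy=4,interpolation=2)[:,:,::-1]
cv2.imwrite('pics/s2c.png',a)
s=bot.read_state();p=s['position'];R=s['tcp_rot'];print(p,R,s['force'],s['moment'])
X=np.array([.9854,.1702]);Y=np.array([-.1702,.9854]);d=p[:2]+.087*R[:2,0]-[.6577,-.0587];print('tip rel',d@X,d@Y)
tip=np.r_[p[:2]+.087*R[:2,0],.0472];print(proj('side',tip),(proj('side',tip)-[190,120])*4)
E
```

```text
time_s: 5.12
position: [0.547, -0.113, 0.0292]
tcp_rot: [[0.985, 0.17, -0.003], [0.17, -0.985, 0.001], [-0.002, -0.001, -1.0]]
force: [0.4, 0.8, -1.5]
opening: 0.272
[ 0.54709592 -0.11310596  0.02928119] [[ 9.85513873e-01  1.69580750e-01 -2.18540448e-03]
 [ 1.69582994e-01 -9.85515513e-01  8.84480556e-04]
 [-2.00375914e-03 -1.24227529e-03 -9.99997221e-01]] [-0.45998118 -1.0534911  -1.49217077] [-0.01459654  0.01094777  0.01416983]
tip rel -0.03125016861339274 -0.03484139611903886
[275.962551   187.61669488] [343.85020401 270.46677952]
```

View pics/s2c.png

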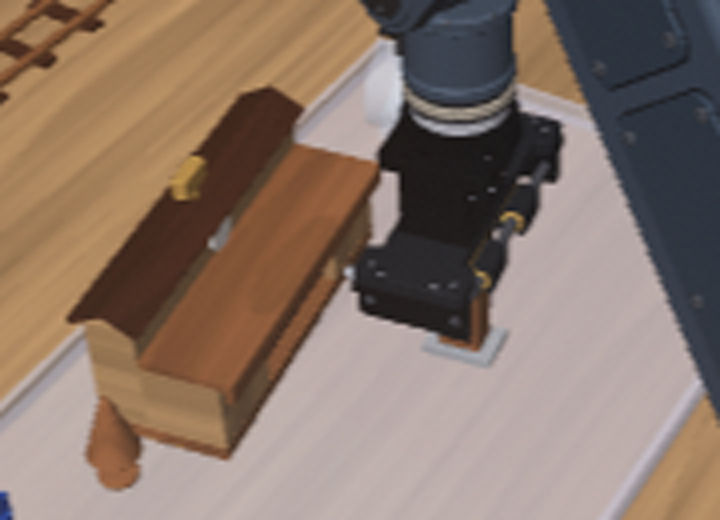

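Side view: the pin tip is at (347,272) in the crop, against a predicted (344,270). It is just in front of the lip and clear of the pillar. Next I advance gently to contact.

```bash
python3 -m jog '[[[8,0,0],[0,0,0],1],[[16,0,0],[0,0,0],1],[[23,0,0],[0,0,0],1],[[25,0,0],[0,0,0],1],[[25,0,0],[0,0,0],1],[[25,0,0],[0,0,0],1]]'; for i in 1; do python3 -m jog '[[[2,0,0],[0,0,0],1],[[2,0,0],[0,0,0],1],[[2,0,0],[0,0,0],1]]'; python3 -m jog '[[[2,0,0],[0,0,0],1],[[2,0,0],[0,0,0],1],[[2,0,0],[0,0,0],1]]';done
```

```text
time_s: 5.72
position: [0.5733, -0.1092, 0.0295]
tcp_rot: [[0.985, 0.17, -0.0], [0.17, -0.985, 0.0], [-0.0, -0.0, -1.0]]
force: [-0.6, -0.2, -1.4]
opening: 0.277
time_s: 5.97
position: [0.5751, -0.109, 0.0295]
tcp_rot: [[0.986, 0.17, -0.0], [0.17, -0.986, 0.0], [-0.0, -0.0, -1.0]]
force: [0.1, -0.7, -1.9]
opening: 0.273
time_s: 6.22
position: [0.5772, -0.1087, 0.0296]
tcp_rot: [[0.986, 0.17, -0.0], [0.17, -0.986, 0.0], [-0.0, -0.0, -1.0]]
force: [0.5, 0.1, -2.9]
opening: 0.274
```

```bash
for i in 1; do python3 -m jog '[[[2,0,0],[0,0,0],1],[[2,0,0],[0,0,0],1],[[2,0,0],[0,0,0],1]]'|egrep 'pos|force'; python3 -m jog '[[[1,0,0],[0,0,0],1],[[1,0,0],[0,0,0],1],[[1,0,0],[0,0,0],1]]'|egrep 'pos|force';done
```

```text
position: [0.5784, -0.1083, 0.0295]
force: [-3.0, -1.0, -1.1]
position: [0.5793, -0.1081, 0.0294]
force: [-4.8, -1.5, 0.5]
```

```bash
cat > chk.py <<'E'
import sys,re,json
t=sys.stdin.read()
g=lambda k:json.loads(re.search(k+r': (\[.*\])',t).group(1))
p=g('position');f=g('force');a,b=.9855,.1698
d=[p[0]-.6577,p[1]+.0587]
fx=f[0]*a+f[1]*b;fy=-f[0]*b+f[1]*a
print('tip x %.1f y %.1f z %.1f  F %.1f %.1f %.1f'%(1e3*(d[0]*a+d[1]*b)+87,1e3*(-d[0]*b+d[1]*a),p[2]*1e3,fx,fy,f[2]))
sys.exit(not(-9<fx<-2.2 and abs(fy)<4.5))
E
J="python3 -m jog"; c(){ python3 chk.py; }; set -o pipefail
python3 -m jog '[[[0,0,0],[0,0,0],1],[[0,0,0],[0,0,0],1]]'|c &&
python3 -m jog '[[[0,-1,0],[0,0,0],1],[[0,-2,0],[0,0,0],1]]'|c &&
python3 -m jog '[[[0,-1,0],[0,0,0],1],[[0,-2,0],[0,0,0],1]]'|c &&
python3 -m jog '[[[0,-1,0],[0,0,0],1],[[0,-2,0],[0,0,0],1]]'|c &&
python3 -m jog '[[[0,-1,0],[0,0,0],1],[[0,-2,0],[0,0,0],1]]'|c &&
python3 -m jog '[[[0,-1,0],[0,0,0],1],[[0,-2,0],[0,0,0],1]]'|c &&
python3 -m jog '[[[0,-1,0],[0,0,0],1],[[0,-2,0],[0,0,0],1]]'|c
```

```text
tip x 1.4 y -35.4 z 29.4  F -4.5 -0.6 0.3
tip x 1.6 y -34.1 z 29.4  F -5.0 -3.7 -0.8
tip x 1.5 y -32.1 z 29.3  F -5.8 -4.1 -1.0
tip x 1.5 y -30.1 z 29.2  F -6.3 -4.0 -1.6
tip x 1.5 y -28.1 z 29.2  F -4.8 -2.7 -1.3
tip x 1.4 y -26.1 z 29.2  F -4.7 -2.0 -2.0
tip x 1.5 y -24.0 z 29.2  F -5.3 -2.1 -1.2
```

```bash
sed -i 's/<4.5/<5.5/' chk.py; c(){ python3 chk.py; }; set -o pipefail
python3 -m jog '[[[0,-1,0],[0,0,0],1],[[0,-2,0],[0,0,0],1]]'|c &&
python3 -m jog '[[[0,-1,0],[0,0,0],1],[[0,-2,0],[0,0,0],1]]'|c &&
python3 -m jog '[[[0,-1,0],[0,0,0],1],[[0,-2,0],[0,0,0],1]]'|c &&
python3 -m jog '[[[0,-1,0],[0,0,0],1],[[0,-2,0],[0,0,0],1]]'|c &&
python3 -m jog '[[[0,-1,0],[0,0,0],1],[[0,-2,0],[0,0,0],1]]'|c &&
python3 -m jog '[[[0,-1,0],[0,0,0],1],[[0,-2,0],[0,0,0],1]]'|c &&
python3 -m jog '[[[0,-1,0],[0,0,0],1],[[0,-2,0],[0,0,0],1]]'|c &&
python3 -m jog '[[[0,-1,0],[0,0,0],1],[[0,-2,0],[0,0,0],1]]'|c &&
python3 -m jog '[[[0,-1,0],[0,0,0],1],[[0,-2,0],[0,0,0],1]]'|c &&
python3 -m jog '[[[0,-1,0],[0,0,0],1],[[0,-2,0],[0,0,0],1]]'|c &&
python3 -m jog '[[[0,-1,0],[0,0,0],1],[[0,-2,0],[0,0,0],1]]'|c &&
python3 -m jog '[[[0,-1,0],[0,0,0],1],[[0,-2,0],[0,0,0],1]]'|c
```

```text
tip x 1.4 y -22.0 z 29.2  F -4.5 -2.6 -2.6
tip x 1.5 y -20.0 z 29.1  F -5.7 -3.4 -1.6
tip x 1.4 y -18.0 z 29.1  F -5.7 -3.8 -1.4
tip x 1.4 y -16.0 z 29.1  F -5.4 -3.7 -0.9
tip x 1.4 y -14.0 z 29.1  F -5.9 -3.1 -1.7
tip x 1.4 y -11.9 z 29.2  F -4.8 -3.0 -2.3
tip x 1.4 y -10.0 z 29.2  F -4.3 -3.4 -1.1
tip x 1.3 y -8.0 z 29.1  F -5.7 -3.8 -2.2
tip x 1.3 y -5.9 z 29.1  F -5.7 -3.9 -1.1
tip x 1.3 y -3.9 z 29.1  F -4.9 -2.1 -1.8
tip x 1.3 y -1.9 z 29.1  F -5.9 -3.2 -1.7
tip x 1.3 y 0.1 z 29.1  F -5.1 -3.3 -1.5
```

```bash
c(){ python3 chk.py; }; set -o pipefail
python3 -m jog '[[[0,-1,0],[0,0,0],1],[[0,-2,0],[0,0,0],1]]'|c &&
python3 -m jog '[[[0,-1,0],[0,0,0],1],[[0,-2,0],[0,0,0],1]]'|c &&
python3 -m jog '[[[0,-1,0],[0,0,0],1],[[0,-2,0],[0,0,0],1]]'|c &&
python3 -m jog '[[[0,-1,0],[0,0,0],1],[[0,-2,0],[0,0,0],1]]'|c &&
python3 -m jog '[[[0,-1,0],[0,0,0],1],[[0,-2,0],[0,0,0],1]]'|c &&
python3 -m jog '[[[0,-1,0],[0,0,0],1],[[0,-2,0],[0,0,0],1]]'|c &&
python3 -m jog '[[[0,-1,0],[0,0,0],1],[[0,-2,0],[0,0,0],1]]'|c &&
python3 -m jog '[[[0,-1,0],[0,0,0],1],[[0,-2,0],[0,0,0],1]]'|c &&
python3 -m jog '[[[0,-1,0],[0,0,0],1],[[0,-2,0],[0,0,0],1]]'|c &&
python3 -m jog '[[[0,-1,0],[0,0,0],1],[[0,-2,0],[0,0,0],1]]'|c &&
python3 -m jog '[[[0,-1,0],[0,0,0],1],[[0,-2,0],[0,0,0],1]]'|c &&
python3 -m jog '[[[0,-1,0],[0,0,0],1],[[0,-2,0],[0,0,0],1]]'|c &&
python3 -m jog '[[[0,-1,0],[0,0,0],1],[[0,-2,0],[0,0,0],1]]'|c &&
python3 -m jog '[[[0,-1,0],[0,0,0],1],[[0,-2,0],[0,0,0],1]]'|c
```

```text
tip x 1.3 y 2.1 z 29.1  F -5.5 -2.5 -2.3
tip x 1.3 y 4.2 z 29.1  F -3.8 -2.4 -1.2
tip x 1.3 y 6.2 z 29.1  F -5.3 -2.1 -1.9
tip x 1.4 y 8.3 z 29.1  F -4.4 -2.1 -2.3
tip x 2.4 y 10.3 z 29.3  F -1.6 -0.4 -0.6
```

Force fell to about zero and the tip jumped forward at y≈10.3, so it dropped into the slot. Next I push in, checking forces.

```bash
sed -i 's/-9<fx<-2.2/-9<fx/' chk.py; c(){ python3 chk.py; }; set -o pipefail
python3 -m jog '[[[0.5,-0.5,0],[0,0,0],1],[[1,-0.5,0],[0,0,0],1]]'|c &&
python3 -m jog '[[[1,0,0],[0,0,0],1],[[2,0,0],[0,0,0],1]]'|c &&
python3 -m jog '[[[1,0,0],[0,0,0],1],[[2,0,0],[0,0,0],1]]'|c &&
python3 -m jog '[[[1,0,0],[0,0,0],1],[[2,0,0],[0,0,0],1]]'|c
```

```text
tip x 4.8 y 10.8 z 29.8  F 0.6 -0.4 -1.8
tip x 6.3 y 10.8 z 29.8  F -0.3 -0.0 -2.0
tip x 7.7 y 10.8 z 29.6  F 0.2 0.7 -1.7
tip x 9.4 y 10.9 z 29.6  F 0.8 -0.0 -2.1
```

```bash
c(){ python3 chk.py; }; set -o pipefail
python3 -m jog '[[[1,0,0],[0,0,0],1],[[3,0,0],[0,0,0],1],[[4,0,0],[0,0,0],1]]'|c &&
python3 -m jog '[[[1,0,0],[0,0,0],1],[[3,0,0],[0,0,0],1],[[4,0,0],[0,0,0],1]]'|c &&
python3 -m jog '[[[1,0,0],[0,0,0],1],[[2,0,0],[0,0,0],1],[[3,0,0],[0,0,0],1]]'|c &&
python3 -m jog '[[[1,0,0],[0,0,0],1],[[2,0,0],[0,0,0],1],[[3,0,0],[0,0,0],1]]'|c &&
python3 -m jog '[[[1,0,0],[0,0,0],1],[[2,0,0],[0,0,0],1],[[2,0,0],[0,0,0],1]]'|c &&
python3 -m jog '[[[1,0,0],[0,0,0],1],[[2,0,0],[0,0,0],1],[[2,0,0],[0,0,0],1]]'|c
```

```text
tip x 13.6 y 10.8 z 29.6  F -0.2 0.0 -1.5
tip x 17.0 y 10.9 z 29.5  F -2.9 -0.7 -0.4
tip x 19.2 y 11.1 z 29.4  F -4.0 -0.7 -0.3
tip x 22.8 y 11.1 z 29.4  F -3.3 -0.1 -0.3
tip x 25.3 y 11.0 z 29.4  F -2.7 0.5 -2.1
tip x 27.3 y 11.0 z 29.4  F -2.7 0.6 -3.0
```

```bash
sed -i 's/-9<fx/-7<fx/' chk.py; c(){ python3 chk.py; }; set -o pipefail
python3 -m jog '[[[0.5,0,0],[0,0,0],1],[[1,0,0],[0,0,0],1],[[1,0,0],[0,0,0],1]]'|c &&
python3 -m jog '[[[0.5,0,0],[0,0,0],1],[[0.5,0,0],[0,0,0],1]]'|c &&
python3 -m jog '[[[0.5,0,0],[0,0,0],1],[[0.5,0,0],[0,0,0],1]]'|c &&
python3 -m jog '[[[0.5,0,0],[0,0,0],1],[[0.5,0,0],[0,0,0],1]]'|c &&
python3 -m jog '[[[0.5,0,0],[0,0,0],1],[[0.5,0,0],[0,0,0],1]]'|c &&
python3 -m jog '[[[0.5,0,0],[0,0,0],1],[[0.5,0,0],[0,0,0],1]]'|c
```

```text
tip x 28.1 y 11.1 z 29.4  F -2.8 0.7 -2.7
tip x 28.6 y 11.0 z 29.4  F -4.1 0.9 -2.3
tip x 29.1 y 11.0 z 29.5  F -3.2 -0.4 -2.9
tip x 29.1 y 11.1 z 29.5  F -4.3 0.3 -1.1
tip x 29.1 y 11.1 z 29.5  F -6.0 0.3 -0.3
tip x 29.3 y 11.2 z 29.5  F -6.6 0.5 0.0
```

```bash
sed -i 's/-7<fx/-15<fx/' chk.py; c(){ python3 chk.py; }; set -o pipefail
python3 -m jog '[[[0.5,0,0],[0,0,0],1],[[1,0,0],[0,0,0],1],[[1,0,0],[0,0,0],1]]'|c &&
python3 -m jog '[[[0.5,0,0],[0,0,0],1],[[1,0,0],[0,0,0],1],[[1,0,0],[0,0,0],1]]'|c
python3 -m jog '[[[-1,0,0],[0,0,0],1],[[-2,0,0],[0,0,0],1],[[-2.5,0,0],[0,0,0],1]]'|c
python3 -m jog '[[[0,0,1],[0,0,0],1],[[0,0,2],[0,0,0],1],[[0,0,2],[0,0,0],1]]'|c
python3 -m jog '[[[0,0,0.5],[0,0,0],1],[[0,0,0.5],[0,0,0],1],[[0,0,0.5],[0,0,0],1]]'|c
```

```text
tip x 29.3 y 11.2 z 29.5  F -9.1 -1.0 1.2
tip x 29.3 y 11.3 z 29.6  F -11.8 -0.5 3.5
tip x 29.1 y 11.1 z 29.5  F -5.1 0.1 -2.0
tip x 29.2 y 11.0 z 27.9  F -7.0 0.4 1.4
tip x 29.2 y 11.0 z 27.5  F -7.6 0.1 1.8
```

```bash
c(){ python3 chk.py; }
python3 -m jog '[[[-0.5,0,0.5],[0,0,0],1],[[-0.5,0,0.5],[0,0,0],1],[[-0.5,0,0.5],[0,0,0],1]]'|c
python3 -m jog '[[[-0.5,0,0.5],[0,0,0],1],[[-0.5,0,0.5],[0,0,0],1],[[-0.5,0,0.5],[0,0,0],1]]'|c
python3 -m jog '[[[0,0,0.3],[0,0,0],1],[[0,0,0.3],[0,0,0],1],[[0,0,0.3],[0,0,0],1]]'|c
```

```text
tip x 29.2 y 10.9 z 27.0  F -5.7 -0.1 3.2
tip x 29.2 y 10.8 z 26.6  F -6.1 0.9 0.4
tip x 29.2 y 10.8 z 26.5  F -5.9 0.5 2.7
```

```bash
c(){ python3 chk.py; }
python3 -m jog '[[[0,0,0],[0,0,0],0.6],[[0,0,0],[0,0,0],0.3],[[0,0,0],[0,0,0],0.3],[[0,0,0],[0,0,0],0.3],[[0,0,0],[0,0,0],0.3],[[0,0,0],[0,0,0],0.3],[[0,0,0],[0,0,0],0.3],[[0,0,0],[0,0,0],0.3]]'
python3 -m jog '[[[0,0,-8],[0,0,0],0.3],[[0,0,-25],[0,0,0],0.3],[[0,0,-50],[0,0,0],0.3],[[0,0,-80],[0,0,0],0.3],[[-20,0,-110],[0,0,0],0.3],[[-50,0,-140],[0,0,0],0.3],[[-80,0,-170],[0,0,0],0.3],[[-80,0,-170],[0,0,0],0.3],[[-80,0,-170],[0,0,0],0.3]]'|c
python3 - <<'E'
from h import *
a=cap('side','s3.png');b=cap('top','t3.png')
cv2.imwrite('pics/s3c.png',cv2.resize(a[120:280,140:380],None,fx=3,fy=3,interpolation=2)[:,:,::-1])
cv2.imwrite('pics/t3c.png',cv2.resize(b[95:245,180:430],None,fx=3,fy=3,interpolation=2)[:,:,::-1])
E
```

```text
time_s: 16.63
position: [0.599, -0.0578, 0.0257]
tcp_rot: [[0.986, 0.17, 0.0], [0.17, -0.986, 0.0], [0.0, 0.0, -1.0]]
force: [-0.2, -0.6, 0.9]
opening: 0.686
tip x -50.9 y 10.6 z 198.3  F -0.5 -0.2 -0.0
```

View pics/s3c.png

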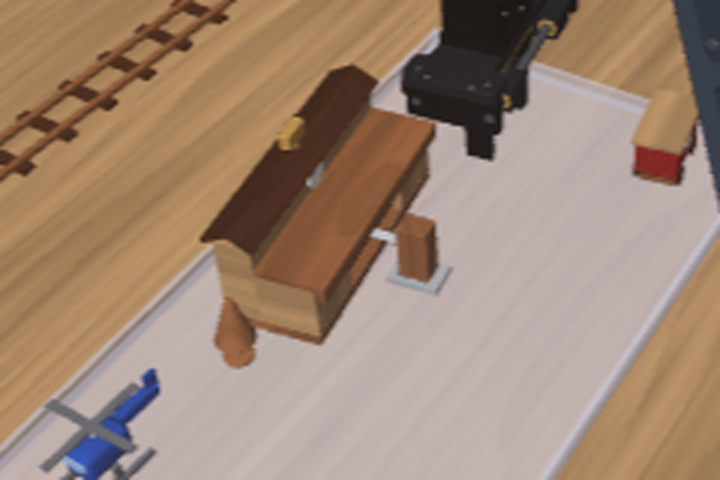

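View pics/t3c.png

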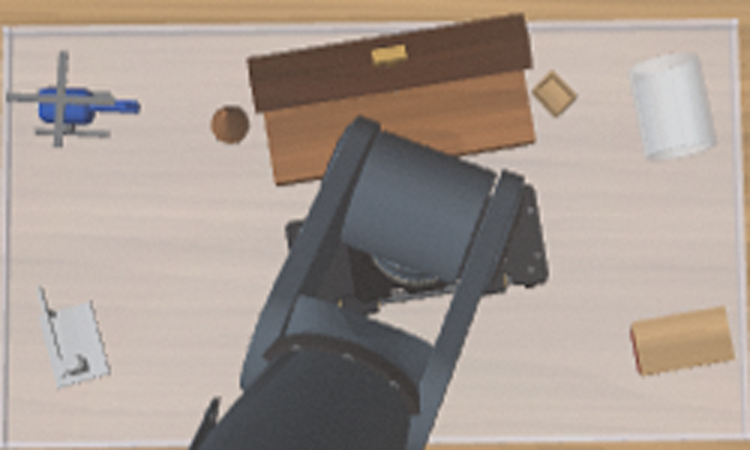

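The rod stands upright on its foot at (418,250) in the side crop, with its pin going under the canopy at (383,236). The gripper is well clear and the bystanders look unmoved, so I'm handing in.

```bash
python3 -c "
from rig import bot
s=bot.read_state();print(s['time_s'],s['force']);print(bot.hand_in())"
```

```text
17.4833 [ 0.08934941 -0.44004036  0.13678359]
the job is handed in; nothing more can be done
None
```

I handed the job in at about 17.5 s. The starter is pushed home, and the rod is released and standing on its foot with its end in the slot.

- **Finding the slot:** I gripped the rod by its handle and slid the pin along the sprung panel at about 5 N. It dropped into the slot at station y ≈ +10 mm: the force fell to near zero and the tip jumped forward.
- **Pushing home:** The starter moved with about 3 N over roughly 12 mm. It then stopped hard at 29.3 mm of travel, about 29.9 mm past the estimated panel face; 30 mm was expected. The highest push reading was 11.8 N, under the 25 N limit.
- **Last pictures:** The rod stands upright with its pin under the canopy, the gripper is clear, and the other toys in view look unmoved. The slot itself is hidden by the canopy, so that the pin is still in it rests on the force and position readings. After release I judged the rod's position only by eye.

No check failed or disagreed beyond 1–3 mm of camera scatter.

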